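# Draw the rolling pin out of the half-covered tub and hold it over the board

## Task

The wooden rolling pin lies in the white utensil tub, one end under the fixed yellow half cover, and it is longer than the opening. Grip it, raise its free end, draw it out slantwise through the opening, then carry it over the wooden pastry board and finish still holding it there: level, over the middle of the board and about 15 cm above it. Do not put it down or let go at the end, and leave the other kitchen things where they are, also the green and white lid lying on the tub's cover.

Things in the scene. Friction and masses are not known exactly. Their poses are not given: they have to be found in the camera images.
- tub: White open-topped utensil tub, fixed, 312 x 192 mm outside and 95 mm high; walls and floor 6 mm thick (inside 300 x 180 mm, inner floor 6 mm above the worktop). Origin: centre of its underside; x along its length, z up. Its open +x end points roughly to the robot's left (+y), turned up to 0.6 rad either way; its -x part is closed by a yellow cover.
- mouth (a point): Centre of the tub's opening, at rim height (95 mm): tub frame x = +62.5 mm, y = 0. The opening runs from the cover's edge at x = -25 mm to the inner face of the +x end wall at x = +150 mm: 175 mm long and 180 mm wide.
- cover_edge (a point): Middle of the free edge of the tub's fixed yellow cover, on its top face: tub frame x = -25 mm, z = 95 mm. The cover is 6 mm thick (underside at 89 mm, top level with the rim) and closes the tub from x = -156 to x = -25 mm over the full width. A 4 mm orange rib beside the edge is look only.
- pin: Wooden rolling pin without handles: a plain cylinder, 280 mm long, 26 mm in diameter, 0.11 to 0.23 kg evenly spread, loose on the tub's floor, along the tub's length (within 0.05 rad), its -x end under the yellow cover. Two dark rings are paint only. Origin: its middle, on its axis; x along its axis, towards the tub's open end at the start; it can roll about x.
- pin_out (a point): Centre of the pin's free end face (pin x = +140 mm), the end that shows in the opening at the start.
- pin_in (a point): Centre of the pin's other end face (pin x = -140 mm), under the yellow cover at the start.
- board: Wooden pastry board, fixed, 300 x 220 mm, 12 mm thick, pale with a dark strip near each short end, lying on the worktop to the left of the tub. Origin: centre of its underside; x along its long side, z up.
- spare_lid: Bystander: loose container lid, green with a white inner plate, 75 x 120 x 12 mm, lying on the yellow cover near the tub's -x end. Origin: centre of its underside.
- lunchbox0: Bystander: open glass lunch container, 110 x 160 x 55 mm, with four egg halves, beyond the tub and board. Origin: centre of its underside.
- lunchbox1: Bystander: open glass lunch container, 110 x 160 x 55 mm, with three egg halves, beyond the tub and board. Origin: centre of its underside.
- snackpot0: Bystander: clear square pot with a yellow lid, 96 x 96 x 67 mm, at the far side or to the left of the board. Origin: centre of its underside.
- snackpot1: Bystander: clear square pot with a white lid, 96 x 96 x 67 mm, at the far side or to the left of the board. Origin: centre of its underside.
- mug: Bystander: blue mug, 80 mm wide, 90 mm high, on the right. Origin: centre of its underside.
- cutter: Bystander: steel ring cutter, 80 mm across, 35 mm high, on the right. Origin: centre of its underside.

How it is judged:
On the way:
1. the gripped pin slants through the opening: its free end's centre over 15 mm above the tub's rim while its other end is still inside, below the rim (contact force between the fingers and pin above 1 N and z of pin_out in the frame of tub above 0.11 m and z of pin_in in the frame of tub below 0.088 m), for 0.1 s.
At the end, for the whole second after the job is handed in: The pin is still gripped (over 1 N on it from the fingers), its middle within 40 mm (horizontally) of the board's centre and 90 to 260 mm above the worktop, its axis level within 0.2 rad, at rest (under 0.03 m/s), touching neither board nor tub, and every bystander within 30 mm of where it started (contact force between the fingers and pin above 1 N and horizontal distance between pin and board below 0.04 m and height (world z) of pin between 0.09 and 0.26 m and angle between pin's own x axis and vertical between 1.37 and 1.77 rad and linear speed of pin below 0.03 m/s and contact force between pin and board below 0.1 N and contact force between pin and tub below 0.1 N and distance of each of spare_lid, lunchbox0, lunchbox1, snackpot0, snackpot1, mug, cutter from where it was at the start of the episode below 0.03 m); the arm keeps its last pose, push and grip.
It fails at once if a kitchen thing other than the pin is pushed more than 30 mm from its place (distance of any of spare_lid, lunchbox0, lunchbox1, snackpot0, snackpot1, mug, cutter from where it was at the start of the episode above 0.03 m).
It also fails if it takes over 45 s, if anything falls off the work surface, if the arm or the gripper's body presses on something with over 40 N, if the wrist force passes 120 N, or if a joint passes its speed limit or range.

## Robot

A 7-joint arm with a two-finger parallel gripper is mounted at the origin on the work surface. World frame = base frame: x ahead of the robot, y to its left, z up, the work surface at z = 0. Lengths are in m, angles in rad, forces in N, time in s.
With the tool pointing down it reaches from about 0.4 to 0.875 m from the base axis. Payload 19.3 kg.
Tool frame: the origin (TCP) lies at the very end of the fingers, on their centre line; the grasp point (between the pads) lies 19 mm behind it; z points along the fingers, y is the direction in which the jaws open and shut (so a half turn about z gives the same grasp; the last joint's range is limited). The gripper opens to 85 mm and grips with 20 to 120 N. Pads are 22 mm wide; open, the fingers measure 114 mm over their backs; the gripper's body (76 mm by 85 mm) begins 54 mm behind the grasp point. The pads swing forward as they close: fully open they stand 13 mm farther back than shut.
Start: joints at [-1.188, 0.521, -0.036, 1.599, 0.021, 1.021, -0.113], TCP at [0.273, 0.562, 0.231] pointing down, gripper open.
Joint ranges: [-2.91, 2.91], [-0.3, 2.13], [-1.5, 1.42], [0.17, 2.43], [-1.26, 4.41], [0.16, 1.93], [-2.52, 2.52]. Speed limits (rad/s): [1.89, 1.89, 2.39, 2.39, 3.01, 3.01, 3.01].

## Interface

Orientations are given as [roll, pitch, yaw] about the fixed x, y, z axes, in that order (R = Rz(yaw) Ry(pitch) Rx(roll)).
In Python, from workcell import bot gives the robot as it stands. The module is installed in compiled form; this text tells all that it offers.
- The arm moves only by the shell command python3 -m inch 'ROWS' [FORCE]. ROWS is JSON, a list of rows, each an object of numbers: "dx", "dy", "dz": the shift along the tool's x, y, z in mm; "rx", "ry", "rz": the turn, a rotation vector about the tool's x, y, z in rad; "hand": the closure, from -1 (fully open) to 1 (shut), so that 0 is half open. In form: [{"dx": .., "dy": .., "dz": .., "rx": .., "ry": .., "rz": .., "hand": ..}, ...]. A call has 1 to 10 rows; each row shifts and turns the commanded pose from where the row before left it, along the tool's axes as they then stand; what a row does not reach is not made up. A row lasts 1/10 s, in which the tool goes at most 50 mm and 8.59 degrees, less where a joint would pass 70% of its speed; a pose out of reach is approached as far as the arm can. A call with a gripper value outside its range is refused whole. The fingers move at their own pace and stop on an object; FORCE is the grip in N (left out, the last holds). Time passes only in rows, so rows that do not move let the fingers close. It gives the time, the measured TCP pose, the force and the opening at its end, in the units of the state.
- bot.observe(): the state, without advancing time (a new reading comes with each control period).
- bot.grab_frame(name): name is "scene" or "top"; returns (picture, depth): 480x640x3 uint8, red, green, blue; 480x640 float32, m along the optical axis (not along the pixel's ray), 0 where there is no reading.
- bot.get_calibration(name): a dict with "vertical_fov" (degrees; the focal length in pixels is half the picture's height over the tangent of half this angle, whatever the lens; pixels are square), "cx", "cy" (the principal point, pixels), "k1" (the pictures are not rectified: a ray, as slopes to the right and down, at radius r is drawn at 1 + k1 r^2 times it, then the intrinsics apply), "origin" and "orientation" of the camera in the world. Camera axes: x right, y down, z forward; pixel columns grow to the right and rows downward; lengths in m; the calibration is good to about 2 mm. A picture is of the moment at which its call begins. get_calibration takes no time and is no camera call.
- bot.job_done(): hands the job in, once; it reports no verdict.
Trained networks look in the newest picture that a camera, given by its name, has taken for a name from the list of things; names that differ only in an ending like _2 or _b are one class to them, and where a whole thing is asked for, a point or a joint stands for the part that bears it (a point fixed in the world has none). Each returns a list of dicts, best first, with "score" (0 to 1); they miss things now and then, are a little off and sometimes report something else, mostly with a low value. They report only what shows in the picture. A call takes as long as a camera call.
- bot.trace(camera, target): "region" (480x640 bool, what is visible of it) and "box" ([left, top, right, bottom] in pixels, round what is visible of it).
- bot.tip_of(camera, target): "centre" ([row, column] in pixels: a listed point, or the origin of a listed thing).
The state is a dict: "clock": time; "qpos": joint angles; "qd": joint speeds; "joint_efforts": joint torques, N m; "position": TCP position; "tool_rot": TCP orientation; "force": force on the tool from outside, world axes, zero at the start; "moment": the same for the moment, N m; "grip_width": finger opening in m.
Only numpy, scipy, OpenCV 4.12 (cv2) and the standard library are available. Lean on these libraries where they do the work, as an engineer would, in place of code of your own. Each camera call takes 0.05 s, during which the arm holds its last target.

## Working session

There is one attempt and no reset: what is moved stays moved. The work goes in short steps, Python scripts to look and compute and a shell command to move; the robot and the scene stay as the last step left them, time stands still between calls to the robot, and variables do not carry over. Pictures are saved under pics/ and viewed, and the job is handed in when it is done.

```bash
mkdir -p pics
python3 - <<'E'
from workcell import bot
import cv2
s=bot.observe();print({k:s[k] for k in s})
for n in("scene","top"):
    p,d=bot.grab_frame(n);cv2.imwrite(f"pics/{n}0.png",p[:,:,::-1]);print(n,bot.get_calibration(n))
    import numpy as np;np.save(f"{n}_d0.npy",d)
    for t in ("pin_out","mouth","cover_edge","board","pin","tub"):
        try:print(t,[(r['score'],r['centre']) for r in bot.tip_of(n,t)][:2])
        except Exception as e:print(t,e)
E
```

```text
{'clock': 0.0, 'qpos': array([-1.18819802,  0.52203557, -0.03633145,  1.60000722,  0.02120319,
        1.02108439, -0.11282717]), 'qd': array([-8.96373707e-04, -3.42602448e-05, -1.85858470e-04, -3.08214381e-03,
       -5.40819575e-04,  4.98996332e-04, -8.67523494e-04]), 'joint_efforts': array([-1.53517165e-03, -9.27092457e+01,  1.97921544e+00, -3.69938743e+01,
        1.78558391e-02,  8.12191225e-03, -2.78463835e-05]), 'position': array([0.27331155, 0.56169782, 0.23071253]), 'tool_rot': array([-3.14044618e+00,  8.24049613e-05,  2.68876242e+00]), 'force': array([0.01765655, 0.08364056, 0.29076589]), 'moment': array([-0.02260953, -0.02738107,  0.01069134]), 'grip_width': 0.08550637074759808}
scene {'vertical_fov': 57.09799205858863, 'cx': 322.5093253725517, 'cy': 247.4209576351578, 'k1': -0.0015559098321504404, 'origin': array([ 1.22102972, -0.29427461,  1.11817005]), 'orientation': array([-2.52825928, -0.00291865,  1.08556244])}
pin_out [(0.81, [223.5, 281.9])]
mouth [(0.96, [224.2, 261.2])]
cover_edge [(0.86, [237.2, 236.4])]
board [(0.69, [227.8, 377.7]), (0.21, [226.7, 278.1])]
pin [(0.84, [247.1, 245.2])]
tub [(0.86, [250.2, 247.5]), (0.69, [321.9, 341.3])]
top {'vertical_fov': 55.62399817748877, 'cx': 317.7041402128108, 'cy': 246.3288381645263, 'k1': -0.052658884288565085, 'origin': array([0.45038471, 0.06647985, 1.25666588]), 'orientation': array([-3.03071866, -0.00568703, -1.55562433])}
pin_out [(0.59, [325.4, 339.0])]
mouth [(0.83, [310.2, 367.0])]
cover_edge [(0.69, [266.6, 503.8]), (0.61, [302.9, 401.1])]
board [(0.72, [265.7, 241.8])]
pin [(0.71, [308.3, 392.7])]
tub [(0.87, [304.7, 388.2])]
```

View pics/scene0.png

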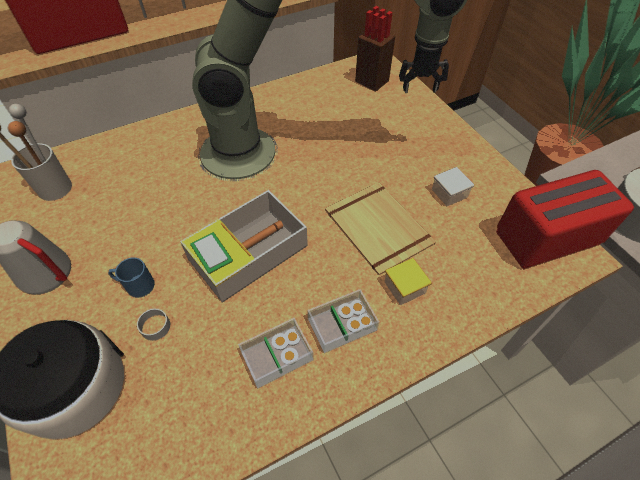

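View pics/top0.png

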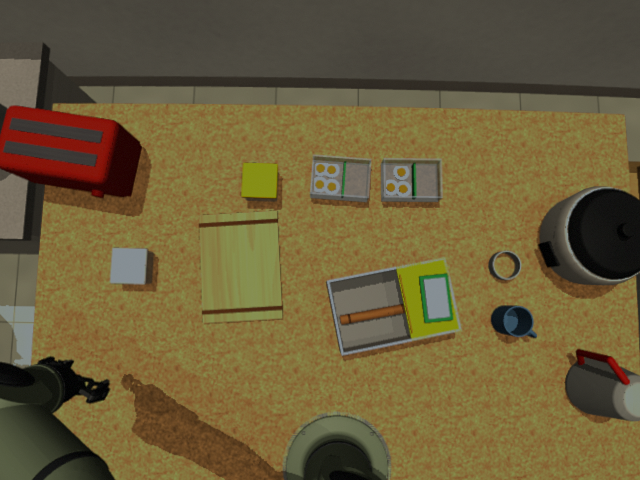

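The top view shows the tub's opening at about columns 330–405, rows 270–352. The pin's visible end is near (342,319) and the board's centre near (241,266). The lid lies at about (436,298). I'll measure these next.

```bash
cat > h.py <<'E'
import numpy as np, cv2
from scipy.spatial.transform import Rotation as R
from workcell import bot
def cam(n):
    c=bot.get_calibration(n); f=240/np.tan(np.radians(c['vertical_fov'])/2)
    return c,f,R.from_euler('xyz',c['orientation']).as_matrix()
def rays(n,uv):
    c,f,M=cam(n); K=np.array([[f,0,c['cx']],[0,f,c['cy']],[0,0,1.]])
    p=cv2.undistortPoints(np.array(uv,float).reshape(-1,1,2),K,np.array([c['k1'],0,0,0]))[:,0]
    return c['origin'],np.c_[p,np.ones(len(p))]@M.T
def plane(n,uv,z):
    o,r=rays(n,uv); return o+r*((z-o[2])/r[:,2])[:,None]
def cloud(n,d):
    v,u=np.mgrid[:480,:640]; o,r=rays(n,np.c_[u.ravel(),v.ravel()])
    return (o+r*d.ravel()[:,None]).reshape(480,640,3)
E
python3 - <<'E'
from h import *
p,d=bot.grab_frame("top")
C=cloud("top",d)
t=bot.trace("top","tub")[0]; print(t['score'],t['box'])
P=C[t['region']]
s=P[(abs(P[:,2]-.095)<.006)]
print(len(s),P[:,2].min(),np.percentile(P[:,2],[5,50,95]))
(c,sz,a)=cv2.minAreaRect(s[:,:2].astype(np.float32)); print('rim',c,sz,a)
print(cv2.boxPoints((c,sz,a)))
b=bot.trace("top","board")[0]; B=C[b['region']];B=B[abs(B[:,2]-.012)<.006];print('board',b['score'],cv2.minAreaRect(B[:,:2].astype(np.float32)),np.median(B[:,2]))
q=bot.trace("top","pin")[0];print('pin',q['score'],q['box']);Q=C[q['region']]
print(np.percentile(Q[:,2],[1,20,50,80,99]))
Q=Q[(Q[:,2]<.045)&(Q[:,2]>.02)]
print(cv2.minAreaRect(Q[:,:2].astype(np.float32)))
m=Q[:,:2].mean(0);w,v=np.linalg.eigh(np.cov(Q[:,:2].T));ax=v[:,1]*np.sign(v[1,1]);pr=(Q[:,:2]-m)@ax
print('pin mean',m,'axis',ax,pr.min(),pr.max(),'outend',m+ax*pr.max())
# from scene camera
p,d=bot.grab_frame("scene");C=cloud("scene",d)
t=bot.trace("scene","tub")[0];P=C[t['region']];s=P[(abs(P[:,2]-.095)<.006)];print('scene rim',cv2.minAreaRect(s[:,:2].astype(np.float32)))
b=bot.trace("scene","board")[0]; B=C[b['region']];B=B[abs(B[:,2]-.012)<.006];print('board',cv2.minAreaRect(B[:,:2].astype(np.float32)))
q=bot.trace("scene","pin")[0];Q=C[q['region']];Q=Q[(Q[:,2]<.045)&(Q[:,2]>.02)]
m=Q[:,:2].mean(0);w,v=np.linalg.eigh(np.cov(Q[:,:2].T));ax=v[:,1]*np.sign(v[1,1]);pr=(Q[:,:2]-m)@ax
print('pin mean',m,'axis',ax,'outend',m+ax*pr.max())
E
```

```text
0.58 [326.8, 254.3, 457.0, 352.4]
2737 -0.004168992878511135 [0.00141576 0.00808978 0.09646445]
rim (0.43258023262023926, -0.13387823104858398) (0.19040487706661224, 0.31326374411582947) 12.02487564086914
[[ 3.0683470e-01 -5.1742420e-04]
 [ 3.7209892e-01 -3.0690730e-01]
 [ 5.5832577e-01 -2.6723903e-01]
 [ 4.9306154e-01  3.9150834e-02]]
board 0.73 ((0.531719982624054, 0.27467477321624756), (0.3004758059978485, 0.21889951825141907), 4.293184757232666) 0.01102673842809443
pin 0.6 [341.2, 306.9, 401.2, 323.2]
[0.01891954 0.02524652 0.02822349 0.03087079 0.03530311]
((0.4062249958515167, -0.08559587597846985), (0.024929890409111977, 0.17399324476718903), 11.112494468688965)
pin mean [ 0.40631568 -0.08537017] axis [-0.19061522  0.98166483] -0.08722155517781341 0.08678157946842749 outend [ 3.89773788e-01 -1.79741949e-04]Traceback (most recent call last):
  File "<stdin>", line 19, in <module>
IndexError: list index out of range
```

Checks in the tub frame: rim 313 x 190 mm and board 300 x 219 mm, both matching the given sizes. The pin's free end comes out at x≈+0.138, y≈+0.015, z≈0.019, which is plausible. First I turn the tool to the pin's yaw (101°) and partly close the hand.

```bash
cat >> h.py <<'E'
def delta(target,rpy=None):
    "tool-frame shift (mm) and rotvec from the measured pose"
    s=bot.observe();M=R.from_euler('xyz',s['tool_rot'])
    d=M.inv().apply(np.array(target)-s['position'])*1000
    rv=None if rpy is None else (M.inv()*R.from_euler('xyz',rpy)).as_rotvec()
    return d.round(1),rv
E
python3 -m inch '[{"rz":0.115,"hand":-0.4},{"rz":0.115,"hand":-0.4},{"rz":0.115,"hand":-0.4},{"rz":0.115,"hand":-0.4},{"rz":0.115,"hand":-0.4},{"rz":0.115,"hand":-0.4},{"rz":0.115,"hand":-0.4},{"rz":0.115,"hand":-0.4},{"hand":-0.4}]' 80
python3 - <<'E'
from h import *
# second measurement from scene camera
p,d=bot.grab_frame("scene");C=cloud("scene",d)
for n,lo,hi in (("pin",.02,.045),("board",.006,.018)):
    q=bot.trace("scene",n)
    if not q: print(n,'none');continue
    Q=C[q[0]['region']];Q=Q[(Q[:,2]<hi)&(Q[:,2]>lo)]
    print(n,q[0]['score'],cv2.minAreaRect(Q[:,:2].astype(np.float32)),np.median(Q[:,2]))
s=bot.observe();print(s['position'],s['tool_rot'],s['grip_width'])
print(delta([.45,.3,.23],[3.1416,0,1.7628]),delta([.407,-.0845,.2],[3.1416,0,1.7628]))
E
```

```text
pin 0.89 ((0.409429132938385, -0.07414556294679642), (0.026015685871243477, 0.14460605382919312), 11.811302185058594) 0.028340112619146707
board 0.69 ((0.5353685617446899, 0.2734730839729309), (0.3043660521507263, 0.22402766346931458), 4.567265510559082) 0.011056551397537695
[0.27341821 0.56197844 0.23126282] [-3.14149771e+00  1.77601811e-07  2.68878941e+00] 0.08541052219958678
(array([-273.4, -158.3,    1.3]), array([-8.11605626e-05,  4.75225365e-05,  9.25989404e-01])) (array([-402.9, -522.9,   31.3]), array([-8.11605626e-05,  4.75225365e-05,  9.25989404e-01]))schema error: expected keys dx, dy, dz, rx, ry, rz, hand
```

All keys are required in every row. The two cameras agree on the pin to within about 5 mm, so I'll aim at x≈0.409.

```bash
python3 -m inch '[{"dx":0,"dy":0,"dz":0,"rx":0,"ry":0,"rz":0.115,"hand":-0.4},{"dx":0,"dy":0,"dz":0,"rx":0,"ry":0,"rz":0.115,"hand":-0.4},{"dx":0,"dy":0,"dz":0,"rx":0,"ry":0,"rz":0.115,"hand":-0.4},{"dx":0,"dy":0,"dz":0,"rx":0,"ry":0,"rz":0.115,"hand":-0.4},{"dx":0,"dy":0,"dz":0,"rx":0,"ry":0,"rz":0.115,"hand":-0.4},{"dx":0,"dy":0,"dz":0,"rx":0,"ry":0,"rz":0.115,"hand":-0.4},{"dx":0,"dy":0,"dz":0,"rx":0,"ry":0,"rz":0.115,"hand":-0.4},{"dx":0,"dy":0,"dz":0,"rx":0,"ry":0,"rz":0.115,"hand":-0.4},{"dx":0,"dy":0,"dz":0,"rx":0,"ry":0,"rz":0,"hand":-0.4},{"dx":0,"dy":0,"dz":0,"rx":0,"ry":0,"rz":0,"hand":-0.4}]' 80
python3 - <<'E'
from h import *
s=bot.observe();print(s['position'],s['tool_rot'],s['grip_width'],s['qpos'])
print(delta([.47,.3,.23],[3.1416,0,1.77]),delta([.409,-.0845,.2],[3.1416,0,1.77]))
E
```

```text
clock: 2.15
position: [0.2733, 0.562, 0.2313]
tool_rot: [3.142, 0.0, 1.773]
force: [-0.1, 0.5, 0.1]
grip_width: 0.0597
[0.27333118 0.56204657 0.23126962] [3.14152830e+00 1.44331780e-04 1.77250643e+00] 0.059695624127597643 [-1.33943023  0.52896126  0.18818347  1.60830108 -0.11120954  1.01492137
 -0.91590106]
(array([-296.1,  140.2,    1.3]), array([7.18761486e-05, 1.44260268e-04, 2.50643676e-03])) (array([-660.6,    3.4,   31.4]), array([7.18761486e-05, 1.44260268e-04, 2.50643676e-03]))
```

```bash
python3 -m inch '[{"dx":-15,"dy":18,"dz":0,"rx":0,"ry":0,"rz":0,"hand":-0.4},{"dx":-30,"dy":25,"dz":0,"rx":0,"ry":0,"rz":0,"hand":-0.4},{"dx":-35,"dy":25,"dz":0,"rx":0,"ry":0,"rz":0,"hand":-0.4},{"dx":-35,"dy":25,"dz":0,"rx":0,"ry":0,"rz":0,"hand":-0.4},{"dx":-35,"dy":20,"dz":0,"rx":0,"ry":0,"rz":0,"hand":-0.4},{"dx":-35,"dy":15,"dz":0,"rx":0,"ry":0,"rz":0,"hand":-0.4},{"dx":-35,"dy":10,"dz":0,"rx":0,"ry":0,"rz":0,"hand":-0.4},{"dx":-35,"dy":2,"dz":0,"rx":0,"ry":0,"rz":0,"hand":-0.4},{"dx":-40,"dy":0,"dz":0,"rx":0,"ry":0,"rz":0,"hand":-0.4},{"dx":-40,"dy":0,"dz":0,"rx":0,"ry":0,"rz":0,"hand":-0.4}]' 80
python3 -m inch '[{"dx":-40,"dy":0,"dz":0,"rx":0,"ry":0,"rz":0,"hand":-0.4},{"dx":-40,"dy":0,"dz":0,"rx":0,"ry":0,"rz":0,"hand":-0.4},{"dx":-40,"dy":-10,"dz":0,"rx":0,"ry":0,"rz":0,"hand":-0.4},{"dx":-40,"dy":-20,"dz":0,"rx":0,"ry":0,"rz":0,"hand":-0.4},{"dx":-40,"dy":-25,"dz":0,"rx":0,"ry":0,"rz":0,"hand":-0.4},{"dx":-35,"dy":-25,"dz":0,"rx":0,"ry":0,"rz":0,"hand":-0.4},{"dx":-30,"dy":-20,"dz":0,"rx":0,"ry":0,"rz":0,"hand":-0.4},{"dx":-20,"dy":-10,"dz":0,"rx":0,"ry":0,"rz":0,"hand":-0.4},{"dx":0,"dy":0,"dz":0,"rx":0,"ry":0,"rz":0,"hand":-0.4},{"dx":0,"dy":0,"dz":0,"rx":0,"ry":0,"rz":0,"hand":-0.4}]' 80
python3 - <<'E'
from h import *
s=bot.observe();print(s['position'],s['tool_rot'],s['grip_width'],s['qpos'])
print(delta([.409,-.0845,.2],[3.1416,0,1.77]))
E
```

```text
clock: 3.15
position: [0.4768, 0.2596, 0.2313]
tool_rot: [3.141, -0.0, 1.772]
force: [1.0, -0.5, 0.6]
grip_width: 0.0601
clock: 4.15
position: [0.425, -0.04, 0.2315]
tool_rot: [3.141, -0.0, 1.77]
force: [-0.3, 1.2, 1.1]
grip_width: 0.0596
[ 0.42496829 -0.04001171  0.23150602] [ 3.14100279e+00 -6.88156480e-05  1.77021298e+00] 0.05956690401680244 [-0.34961686  0.21348051  0.35669304  2.10555327 -0.09997879  0.83755165
  0.26604025]
(array([-40.4, -24.5,  31.5]), array([ 5.97203549e-04, -6.88776771e-05,  2.12956223e-04]))
```

```bash
python3 -m inch '[{"dx":-20,"dy":-12,"dz":0,"rx":0,"ry":0,"rz":0,"hand":-0.4},{"dx":-20,"dy":-12,"dz":20,"rx":0,"ry":0,"rz":0,"hand":-0.4},{"dx":0,"dy":0,"dz":30,"rx":0,"ry":0,"rz":0,"hand":-0.4},{"dx":0,"dy":0,"dz":30,"rx":0,"ry":0,"rz":0,"hand":-0.4},{"dx":0,"dy":0,"dz":20,"rx":0,"ry":0,"rz":0,"hand":-0.4},{"dx":0,"dy":0,"dz":0,"rx":0,"ry":0,"rz":0,"hand":-0.4},{"dx":0,"dy":0,"dz":0,"rx":0,"ry":0,"rz":0,"hand":-0.4}]' 80
python3 - <<'E'
from h import *
s=bot.observe();print(s['position'],s['tool_rot'],s['grip_width'],s['qpos'])
print(delta([.409,-.0845,.009],[3.1416,0,1.77]))
for n in ("scene","top"):
    p,d=bot.grab_frame(n); c=(250,235) if n=="scene" else (380,310)
    cr=p[c[1]-75:c[1]+75,c[0]-100:c[0]+100]; cv2.imwrite(f"pics/{n}1.png",cv2.resize(cr,None,fx=4,fy=4,interpolation=cv2.INTER_CUBIC)[:,:,::-1])
E
```

```text
clock: 4.85
position: [0.4095, -0.0835, 0.1316]
tool_rot: [-3.141, -0.0, 1.77]
force: [0.0, -0.0, -0.8]
grip_width: 0.0596
[ 0.40945671 -0.08347976  0.13161297] [-3.14111863e+00 -1.03600674e-04  1.77033673e+00] 0.05964583409262959 [-0.19734464  0.38464063  0.31989732  2.22520593 -0.22346239  0.56128615
  0.49025137]
(array([ -0.9,  -0.6, 122.6]), array([-0.0004667 , -0.00010352,  0.00033675]))
```

View pics/scene1.png

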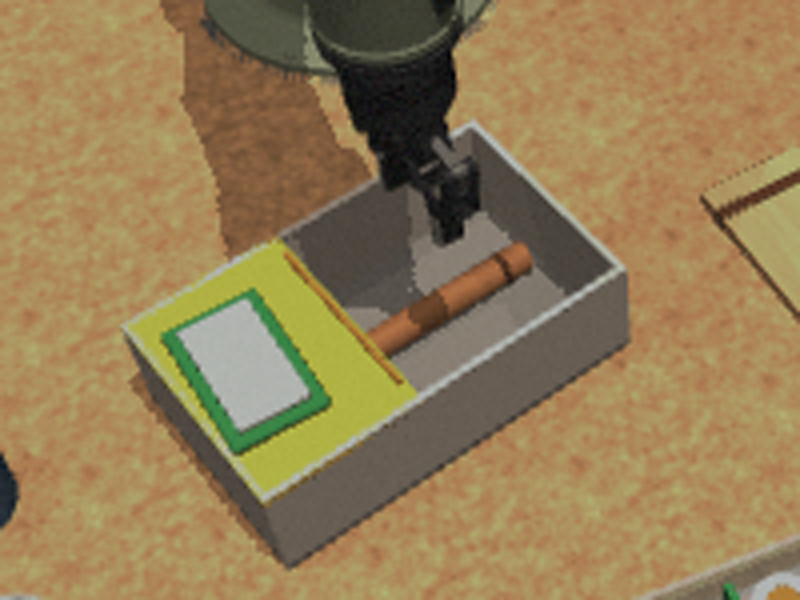

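View pics/top1.png

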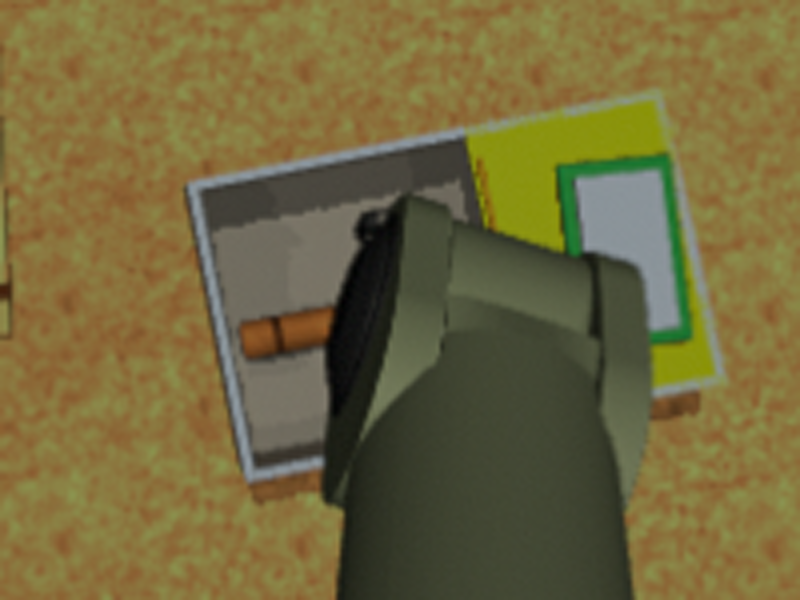

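The fingers hang over the pin, and its free end is still clear at (245,340) in the top crop. Alignment is as planned, so I descend in stages.

```bash
python3 -m inch '[{"dx":0,"dy":0,"dz":20,"rx":0,"ry":0,"rz":0,"hand":-0.4},{"dx":0,"dy":0,"dz":25,"rx":0,"ry":0,"rz":0,"hand":-0.4},{"dx":0,"dy":0,"dz":25,"rx":0,"ry":0,"rz":0,"hand":-0.4},{"dx":0,"dy":0,"dz":15,"rx":0,"ry":0,"rz":0,"hand":-0.4},{"dx":0,"dy":0,"dz":0,"rx":0,"ry":0,"rz":0,"hand":-0.4}]' 80
python3 - <<'E'
from h import *
s=bot.observe();print(s['position'],s['tool_rot'],s['force'],s['qpos'])
print(delta([.409,-.0845,.009],[3.1416,0,1.77]))
E
```

```text
clock: 5.45
position: [0.4091, -0.0837, 0.0459]
tool_rot: [-3.141, -0.0, 1.769]
force: [0.1, -0.5, 0.5]
grip_width: 0.0599
[ 0.40905342 -0.08371282  0.04585342] [-3.14071878e+00 -4.78352259e-04  1.76922803e+00] [ 0.08241325 -0.48560895  0.5081449 ] [-0.09281063  0.56595294  0.19660616  2.26807753 -0.32621898  0.33371927
  0.58166644]
(array([-0.8, -0.2, 36.9]), array([-0.00086634, -0.00047869, -0.00077176]))
```

```bash
python3 -m inch '[{"dx":0,"dy":0,"dz":15,"rx":0,"ry":0,"rz":0,"hand":-0.4},{"dx":0,"dy":0,"dz":12,"rx":0,"ry":0,"rz":0,"hand":-0.4},{"dx":0,"dy":0,"dz":9,"rx":0,"ry":0,"rz":0,"hand":-0.4},{"dx":0,"dy":0,"dz":0,"rx":0,"ry":0,"rz":0,"hand":-0.4}]' 80
python3 - <<'E'
from h import *
s=bot.observe();print(s['position'],s['tool_rot'],s['force'],s['qpos'])
p,d=bot.grab_frame("scene"); c=(250,235)
cr=p[c[1]-75:c[1]+75,c[0]-100:c[0]+100]; cv2.imwrite(f"pics/scene2.png",cv2.resize(cr,None,fx=4,fy=4,interpolation=cv2.INTER_CUBIC)[:,:,::-1])
E
```

```text
clock: 5.85
position: [0.4094, -0.0839, 0.0105]
tool_rot: [3.141, -0.0, 1.769]
force: [0.5, -0.1, 0.3]
grip_width: 0.06
[ 0.4094052  -0.08386278  0.01046097] [ 3.14143072e+00 -4.53401319e-05  1.76903406e+00] [ 0.4506503  -0.11647636  0.32490205] [-0.04725447  0.64496834  0.13863287  2.27318033 -0.35378253  0.24240583
  0.60625955]
```

View pics/scene2.png

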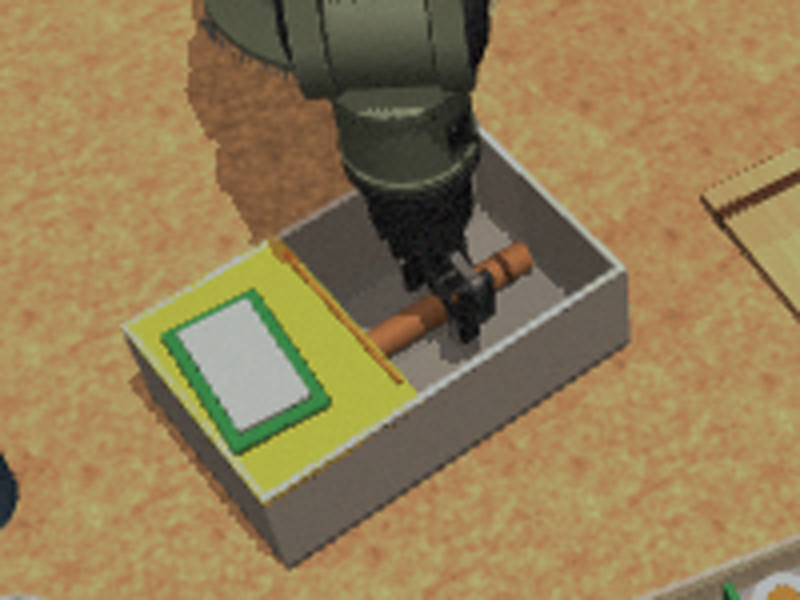

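The fingers straddle the pin near (460,300) without contact. I go 2 mm lower and close.

```bash
python3 -m inch '[{"dx":0,"dy":0,"dz":2,"rx":0,"ry":0,"rz":0,"hand":0.2},{"dx":0,"dy":0,"dz":0,"rx":0,"ry":0,"rz":0,"hand":1},{"dx":0,"dy":0,"dz":0,"rx":0,"ry":0,"rz":0,"hand":1},{"dx":0,"dy":0,"dz":0,"rx":0,"ry":0,"rz":0,"hand":1},{"dx":0,"dy":0,"dz":0,"rx":0,"ry":0,"rz":0,"hand":1},{"dx":0,"dy":0,"dz":0,"rx":0,"ry":0,"rz":0,"hand":1}]' 100
python3 -m inch '[{"dx":0,"dy":0,"dz":0,"rx":0,"ry":0,"rz":0,"hand":1},{"dx":0,"dy":0,"dz":0,"rx":0,"ry":0,"rz":0,"hand":1}]' 100
```

```text
clock: 6.5
position: [0.4093, -0.0839, 0.009]
tool_rot: [3.141, -0.0, 1.769]
force: [-2.5, 0.6, 17.7]
grip_width: 0.0229
clock: 6.7
position: [0.4093, -0.0839, 0.009]
tool_rot: [3.141, 0.0, 1.769]
force: [-3.8, 0.8, 18.3]
grip_width: 0.0227
```

The opening reads 22.7 mm on a 26 mm pin, with 18 N upward on the tool. Either the tips touch the floor or the grip is off-axis. I raise 2 mm and watch.

```bash
python3 -m inch '[{"dx":0,"dy":0,"dz":-2,"rx":0,"ry":0,"rz":0,"hand":1},{"dx":0,"dy":0,"dz":0,"rx":0,"ry":0,"rz":0,"hand":1},{"dx":0,"dy":0,"dz":0,"rx":0,"ry":0,"rz":0,"hand":1}]' 100
python3 - <<'E'
from h import *
p,d=bot.grab_frame("scene"); c=(250,235)
cr=p[c[1]-55:c[1]+20,c[0]-20:c[0]+80]; cv2.imwrite(f"pics/scene3.png",cv2.resize(cr,None,fx=8,fy=8,interpolation=cv2.INTER_CUBIC)[:,:,::-1])
E
```

```text
clock: 7.0
position: [0.4092, -0.0839, 0.0104]
tool_rot: [3.141, 0.0, 1.769]
force: [0.3, -0.1, -1.4]
grip_width: 0.0228
```

View pics/scene3.png

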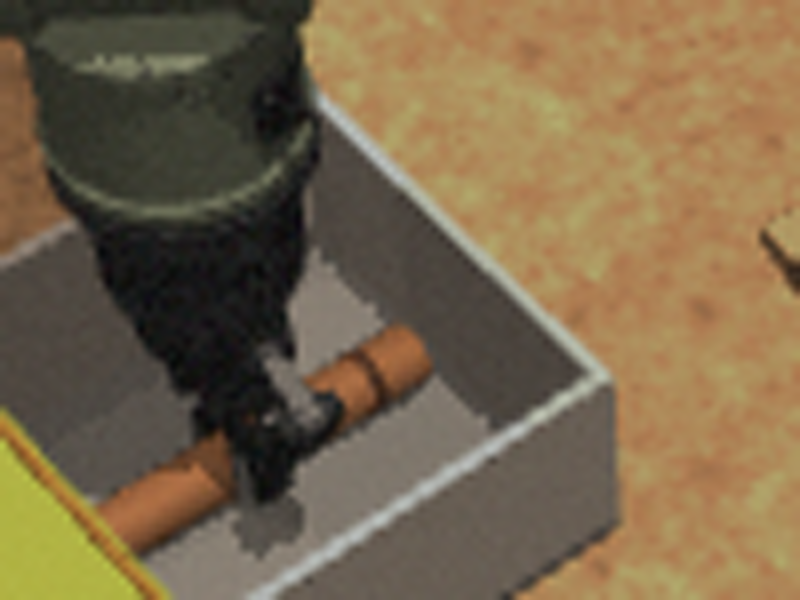

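The pin came up with the hand, the floor push is gone and the width is steady. Now I tilt the pin about its inner end.

```bash
python3 -m inch '[{"dx":1,"dy":0,"dz":-8,"rx":0,"ry":0.04,"rz":0,"hand":1},{"dx":1,"dy":0,"dz":-8,"rx":0,"ry":0.04,"rz":0,"hand":1},{"dx":1,"dy":0,"dz":-8,"rx":0,"ry":0.04,"rz":0,"hand":1},{"dx":1,"dy":0,"dz":-8,"rx":0,"ry":0.04,"rz":0,"hand":1},{"dx":0,"dy":0,"dz":0,"rx":0,"ry":0,"rz":0,"hand":1}]' 100
cat > st.py <<'E'
from h import *
s=bot.observe();M=R.from_euler('xyz',s['tool_rot']).as_matrix()
print(s['clock'],s['position'],'f',s['force'].round(1),'w',s['grip_width'],'q',s['qpos'].round(2))
print('tilt',np.arcsin(M[2,0]),'yaw',np.arctan2(M[1,0],M[0,0]),'ztool',M[:,2].round(3))
a=np.radians(102.0);T=np.array([[np.cos(a),np.sin(a),0],[-np.sin(a),np.cos(a),0],[0,0,1]])
for nm,v in (('out',.086),('mid',-.055),('in',-.196)):
    w=s['position']+M@np.array([v,0,-.0106]); print(nm,'world',w.round(4),'tub',(T@(w-[.4326,-.1339,0])).round(4))
E
python3 st.py
```

```text
clock: 7.55
position: [0.4092, -0.0831, 0.043]
tool_rot: [3.14, -0.16, 1.767]
force: [0.9, -0.1, -2.3]
grip_width: 0.0226
7.55 [ 0.40915654 -0.08306643  0.0429537 ] f [ 0.9 -0.1 -2.3] w 0.022638168563471558 q [ 0.17  0.59  0.01  2.21 -0.38  0.43  0.73]
tilt 0.16009234216137333 yaw 1.7665474817715885 ztool [-0.03   0.157 -0.987]
out world [ 0.393  -0.0014  0.0671] tub [0.1378 0.0112 0.0671]
mid world [ 0.42   -0.138   0.0447] tub [-0.0014  0.0131  0.0447]
in world [ 0.4471 -0.2745  0.0222] tub [-0.1406  0.015   0.0222]
```

Tracking well; the force (≈2 N) matches the pin's weight. I continue to 0.38 rad.

```bash
python3 -m inch '[{"dx":2,"dy":0,"dz":-8,"rx":0,"ry":0.04,"rz":0,"hand":1},{"dx":2,"dy":0,"dz":-8,"rx":0,"ry":0.04,"rz":0,"hand":1},{"dx":2,"dy":0,"dz":-8,"rx":0,"ry":0.04,"rz":0,"hand":1},{"dx":2,"dy":0,"dz":-8,"rx":0,"ry":0.04,"rz":0,"hand":1},{"dx":1,"dy":0,"dz":-8,"rx":0,"ry":0.04,"rz":0,"hand":1},{"dx":0,"dy":0,"dz":-4,"rx":0,"ry":0.02,"rz":0,"hand":1},{"dx":0,"dy":0,"dz":0,"rx":0,"ry":0,"rz":0,"hand":1},{"dx":0,"dy":0,"dz":0,"rx":0,"ry":0,"rz":0,"hand":1}]' 100
python3 st.py
python3 - <<'E'
from h import *
p,d=bot.grab_frame("scene"); c=(250,235)
cr=p[c[1]-75:c[1]+75,c[0]-100:c[0]+100]; cv2.imwrite(f"pics/scene4.png",cv2.resize(cr,None,fx=4,fy=4,interpolation=cv2.INTER_CUBIC)[:,:,::-1])
E
```

```text
clock: 8.35
position: [0.4089, -0.0837, 0.0866]
tool_rot: [-3.141, -0.379, 1.769]
force: [0.4, -0.3, -0.9]
grip_width: 0.0227
8.35 [ 0.40890994 -0.08371626  0.08656799] f [ 0.4 -0.3 -0.9] w 0.022674805145825976 q [ 0.38  0.57 -0.08  2.1  -0.45  0.71  0.88]
tilt 0.3790886271850049 yaw 1.7687174116529836 ztool [-0.073  0.363 -0.929]
out world [ 0.394  -0.0092  0.1282] tub [0.13   0.0119 0.1282]
mid world [ 0.4197 -0.1377  0.0761] tub [-0.001   0.0134  0.0761]
in world [ 0.4455 -0.2661  0.0239] tub [-0.132   0.0149  0.0239]
```

View pics/scene4.png

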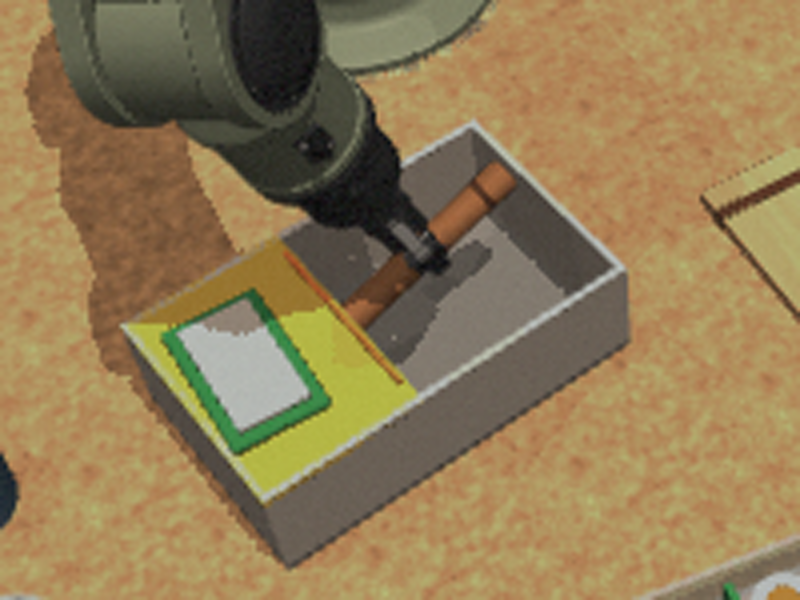

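Run:
```python
from h import *
p,d=bot.grab_frame("scene");C=cloud("scene",d)
for u,v in((275,203),(271,207),(243,236)):print(C[v,u].round(3))
```

```text
[ 0.403 -0.017  0.133]
[ 0.404 -0.032  0.124]
[ 0.435 -0.139  0.084]
```

The depth readings on the pin agree with the model (free end axis ≈128 mm, inner end ≈24 mm), so the slant condition holds. Next I draw it along its axis, shifting slightly away from the robot for reach.

```bash
python3 -m inch '[{"dx":8,"dy":3,"dz":0,"rx":0,"ry":0,"rz":0,"hand":1},{"dx":15,"dy":5,"dz":0,"rx":0,"ry":0,"rz":0,"hand":1},{"dx":15,"dy":5,"dz":0,"rx":0,"ry":0,"rz":0,"hand":1},{"dx":15,"dy":5,"dz":0,"rx":0,"ry":0,"rz":0,"hand":1},{"dx":15,"dy":5,"dz":0,"rx":0,"ry":0,"rz":0,"hand":1},{"dx":8,"dy":3,"dz":0,"rx":0,"ry":0,"rz":0,"hand":1},{"dx":0,"dy":0,"dz":0,"rx":0,"ry":0,"rz":0,"hand":1}]' 100
python3 st.py
```

```text
clock: 9.15
position: [0.4211, -0.0084, 0.1157]
tool_rot: [3.141, -0.38, 1.771]
force: [-0.4, 0.4, -1.8]
grip_width: 0.0226
9.15 [ 0.42105837 -0.00844457  0.11574779] f [-0.4  0.4 -1.8] w 0.02261920236541244 q [ 0.24  0.5  -0.11  2.13 -0.48  0.71  0.73]
tilt 0.37992717805371173 yaw 1.771001985332005 ztool [-0.073  0.364 -0.929]
out world [0.4059 0.066  0.1575] tub [ 0.201  -0.0155  0.1575]
mid world [ 0.432  -0.0624  0.1052] tub [ 0.0701 -0.0143  0.1052]
in world [ 0.458  -0.1907  0.0529] tub [-0.0608 -0.0131  0.0529]
```

```bash
python3 -m inch '[{"dx":8,"dy":3,"dz":0,"rx":0,"ry":0,"rz":0,"hand":1},{"dx":15,"dy":5,"dz":0,"rx":0,"ry":0,"rz":0,"hand":1},{"dx":15,"dy":5,"dz":0,"rx":0,"ry":0,"rz":0,"hand":1},{"dx":15,"dy":5,"dz":0,"rx":0,"ry":0,"rz":0,"hand":1},{"dx":15,"dy":5,"dz":0,"rx":0,"ry":0,"rz":0,"hand":1},{"dx":15,"dy":3,"dz":-8,"rx":0,"ry":0,"rz":0,"hand":1},{"dx":12,"dy":0,"dz":-23,"rx":0,"ry":0,"rz":0,"hand":1},{"dx":12,"dy":0,"dz":-23,"rx":0,"ry":0,"rz":0,"hand":1},{"dx":12,"dy":0,"dz":-23,"rx":0,"ry":0,"rz":0,"hand":1},{"dx":6,"dy":0,"dz":-12,"rx":0,"ry":0,"rz":0,"hand":1}]' 100
python3 st.py
python3 - <<'E'
from h import *
p,d=bot.grab_frame("scene"); cv2.imwrite(f"pics/scene5.png",p[:,:,::-1])
E
```

```text
clock: 10.15
position: [0.4303, 0.0769, 0.246]
tool_rot: [3.14, -0.38, 1.769]
force: [-0.2, 0.5, -2.8]
grip_width: 0.0227
10.15 [0.43029022 0.07691696 0.24604659] f [-0.2  0.5 -2.8] w 0.022746074999430793 q [ 0.04  0.27 -0.1   2.03 -0.44  0.95  0.42]
tilt 0.37957231553559784 yaw 1.7686833805453575 ztool [-0.071  0.364 -0.929]
out world [0.4153 0.1514 0.2878] tub [ 0.2826 -0.0424  0.2878]
mid world [0.4411 0.023  0.2355] tub [ 0.1517 -0.0409  0.2355]
in world [ 0.4668 -0.1054  0.1833] tub [ 0.0207 -0.0394  0.1833]
```

View pics/scene5.png

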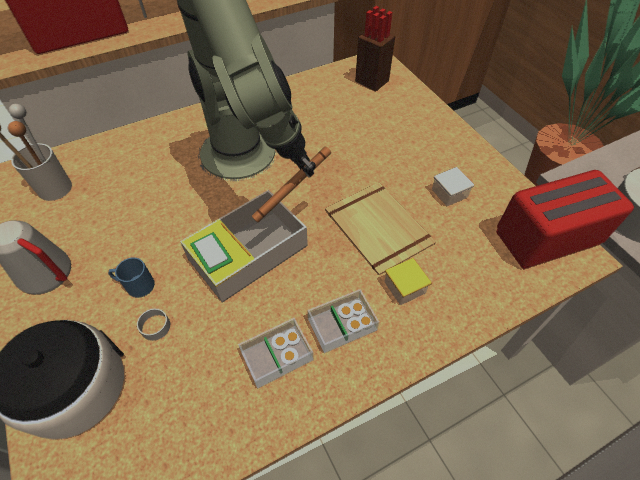

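The pin is clear of the tub; it runs from about (255,218) to (327,152) in the image, and the lid is undisturbed. Next I level it and carry it to the board.

```bash
python3 -m inch '[{"dx":0,"dy":0,"dz":0,"rx":0,"ry":-0.06,"rz":0,"hand":1},{"dx":0,"dy":0,"dz":0,"rx":0,"ry":-0.08,"rz":0,"hand":1},{"dx":0,"dy":0,"dz":0,"rx":0,"ry":-0.08,"rz":0,"hand":1},{"dx":0,"dy":0,"dz":0,"rx":0,"ry":-0.08,"rz":0,"hand":1},{"dx":0,"dy":0,"dz":0,"rx":0,"ry":-0.08,"rz":0,"hand":1},{"dx":10,"dy":6,"dz":0,"rx":0,"ry":0,"rz":0,"hand":1},{"dx":20,"dy":12,"dz":0,"rx":0,"ry":0,"rz":0,"hand":1},{"dx":25,"dy":15,"dz":0,"rx":0,"ry":0,"rz":0,"hand":1},{"dx":25,"dy":15,"dz":0,"rx":0,"ry":0,"rz":0,"hand":1},{"dx":25,"dy":15,"dz":0,"rx":0,"ry":0,"rz":0,"hand":1}]' 100
python3 -m inch '[{"dx":25,"dy":15,"dz":5,"rx":0,"ry":0,"rz":0,"hand":1},{"dx":25,"dy":15,"dz":10,"rx":0,"ry":0,"rz":0,"hand":1},{"dx":25,"dy":15,"dz":15,"rx":0,"ry":0,"rz":0,"hand":1},{"dx":20,"dy":12,"dz":20,"rx":0,"ry":0,"rz":0,"hand":1},{"dx":15,"dy":10,"dz":20,"rx":0,"ry":0,"rz":0,"hand":1},{"dx":8,"dy":5,"dz":10,"rx":0,"ry":0,"rz":0,"hand":1},{"dx":0,"dy":0,"dz":5,"rx":0,"ry":0,"rz":0,"hand":1},{"dx":0,"dy":0,"dz":0,"rx":0,"ry":0,"rz":0,"hand":1},{"dx":0,"dy":0,"dz":0,"rx":0,"ry":0,"rz":0,"hand":1}]' 100
python3 st.py
python3 - <<'E'
from h import *
M=[]
for n in ("scene","top"):
    p,d=bot.grab_frame(n); cv2.imwrite(f"pics/{n}6.png",p[:,:,::-1])
    q=bot.trace(n,"pin")
    if q:
        Q=cloud(n,d)[q[0]['region']];Q=Q[(Q[:,2]>.12)&(Q[:,2]<.23)];print(n,q[0]['score'],len(Q),cv2.minAreaRect(Q[:,:2].astype(np.float32)),np.percentile(Q[:,2],[5,50,95]))
        y=Q[:,1]; print('z vs y',np.polyfit(y,Q[:,2],1),'y range',y.min(),y.max())
    b=bot.trace(n,"board")
    print(n,[ (r['score'],r['box']) for r in b])
E
```

```text
clock: 11.2
position: [0.4714, 0.1935, 0.2436]
tool_rot: [-3.14, -0.003, 1.768]
force: [-0.1, -0.1, -0.2]
grip_width: 0.0229
clock: 12.1
position: [0.5187, 0.3212, 0.16]
tool_rot: [3.141, -0.0, 1.768]
force: [0.2, -0.7, -1.3]
grip_width: 0.0229
12.1 [0.51874007 0.32120347 0.16003186] f [ 0.2 -0.7 -1.3] w 0.02294692868046033 q [-0.58  0.58 -0.11  1.7   0.08  0.86 -0.52]
tilt 0.00032910637900385176 yaw 1.767642699082943 ztool [ 0.  0. -1.]
out world [0.5019 0.4055 0.1707] tub [ 0.5132 -0.18    0.1707]
mid world [0.5295 0.2673 0.1706] tub [ 0.3722 -0.1782  0.1706]
in world [0.5571 0.129  0.1706] tub [ 0.2313 -0.1764  0.1706]
scene 0.68 550 ((0.5332251191139221, 0.262424111366272), (0.027549466118216515, 0.2774343192577362), 11.53904914855957) [0.16564108 0.17811072 0.18308353]
z vs y [0.01699933 0.17298252] y range 0.12583630014713998 0.39913611776425434
scene [(0.74, [134.6, 309.0, 170.5, 342.9]), (0.67, [179.4, 190.3, 306.0, 300.2]), (0.59, [326.4, 182.1, 433.4, 273.4])]
top 0.61 758 ((0.5384407043457031, 0.21838447451591492), (0.02589748427271843, 0.1765783578157425), 11.070161819458008) [0.17237103 0.17892064 0.18320758]
z vs y [0.00421567 0.17755596] y range 0.13242169508878646 0.3055874420562613
top [(0.68, [198.0, 210.9, 281.2, 319.4])]
```

View pics/scene6.png

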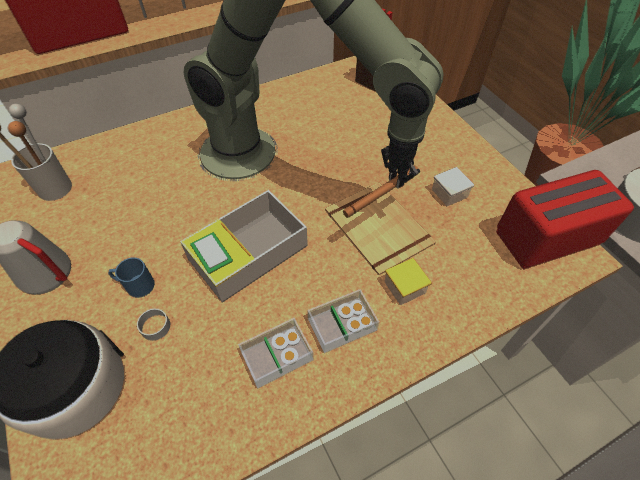

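View pics/top6.png

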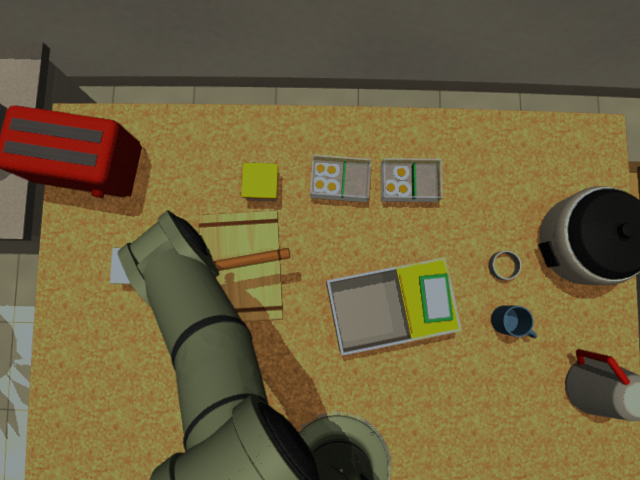

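Both views show the pin level over the board, its measured middle about 12 mm short in y (0.262 against 0.274). I nudge it 10 mm along its axis and let it settle.

```bash
python3 -m inch '[{"dx":4,"dy":0,"dz":0,"rx":0,"ry":0,"rz":0,"hand":1},{"dx":4,"dy":0,"dz":0,"rx":0,"ry":0,"rz":0,"hand":1},{"dx":2,"dy":0,"dz":0,"rx":0,"ry":0,"rz":0,"hand":1},{"dx":0,"dy":0,"dz":0,"rx":0,"ry":0,"rz":0,"hand":1},{"dx":0,"dy":0,"dz":0,"rx":0,"ry":0,"rz":0,"hand":1},{"dx":0,"dy":0,"dz":0,"rx":0,"ry":0,"rz":0,"hand":1},{"dx":0,"dy":0,"dz":0,"rx":0,"ry":0,"rz":0,"hand":1},{"dx":0,"dy":0,"dz":0,"rx":0,"ry":0,"rz":0,"hand":1}]' 100
python3 - <<'E'
from h import *
p,d=bot.grab_frame("scene"); q=bot.trace("scene","pin")
Q=cloud("scene",d)[q[0]['region']];Q=Q[(Q[:,2]>.12)&(Q[:,2]<.23)];print(q[0]['score'],cv2.minAreaRect(Q[:,:2].astype(np.float32)),np.percentile(Q[:,2],[5,50,95]))
s=bot.observe();print(s['position'],abs(s['qd']).max(),s['grip_width'],s['clock'])
print(bot.job_done())
E
```

```text
clock: 13.2
position: [0.5165, 0.3318, 0.1592]
tool_rot: [-3.142, 0.0, 1.769]
force: [0.1, 0.2, -1.3]
grip_width: 0.0229
0.71 ((0.5379186868667603, 0.23495644330978394), (0.03018561191856861, 0.199412003159523), 12.182950973510742) [0.16593596 0.17720435 0.18234542]
[0.51648464 0.33179935 0.15925038] 0.001849589834189529 0.023106706131087895 13.3
the job is handed in; nothing more can be done
None
```

I gripped the pin about 85 mm from its free end and tilted it up about 22° around its inner end. Then I drew it out slantwise under the cover edge, levelled it and carried it over the board. The job was handed in at about 13.3 s with the pin still held, set to 100 N grip; the handover reports no verdict.

**Slant through the opening:** with the pin gripped, its free end was at about 128 mm and its other end at about 24 mm in the tub frame. This comes from the arm's pose. Depth readings along the pin roughly agreed.

**End pose:**

| Check | Result |
|---|---|
| Pin middle | about (0.53, 0.27–0.28) m, height about 0.165–0.17 m |
| Board centre | about (0.53, 0.274) m, board top at 12 mm |
| Pin axis | level: tool tilt 0.0 rad |
| Motion | at rest, joint speeds under 0.002 rad/s |
| Wrist force | about 1.3 N, consistent with the pin's weight |

**Disagreements:**
- **Grip opening:** it read about 23 mm on the 26 mm pin throughout. I put this down to pad compliance; the pin did not slip.
- **Final trace:** the last camera trace caught only about 200 mm of the pin, so its centre (y 0.235) is biased. The end position relies on the previous full-length trace (277 mm, middle at y 0.262) plus the 10 mm shift.
- **Other objects:** I checked the lid and other kitchen things by eye only, in the pictures before that last 10 mm shift. None looked moved; the white-lidded pot was partly hidden by the arm in the top view.

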